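# Roll the sample case to the end stop and load it into the tray

## Task

Roll the white sample case along the roller track until it presses the end stop's sprung pad in by about half its travel (about 10 mm), held there for a moment, without ever driving the pad to the bottom of its travel. Then lift the case off the track and set it upright and level down inside the guides of the loading tray, either way round, and let go. Do not tip the case over, and leave the bottle, the jar and the carton where they stand.

Things in the scene. Friction and masses are not known exactly. Their poses are not given: they have to be found in the camera images.
- track: Level aluminium roller track fixed to the bench, 440 x 142 mm. Origin on the bench under the roller bed; x = direction in which the case is to be rolled (to the end stop), z up. Free rollers lie across it from x = -165 to +175 mm, tops 62 mm above the bench. Side rails |y| = 46 to 65 mm, 76 mm high. An 80 mm high bar closes the rear end at x = -186 mm.
- lips_end (a point): Point midway between the ends of the two inward lips, at x = -50 mm, 94 mm up. Behind it, from x = -175 mm, each rail carries a lip (underside 94, top 100 mm above the bench, |y| 45 to 65 mm) that overhangs the case's ears so that the case cannot be lifted. Beyond it the track is open: the case can be lifted once its centre is at track x = +30 mm or more. Same axes as track.
- stop_zone (a point): Middle of the zone (track x = 145 mm, 108 mm up) where the end stop's pad may stand: a grey block, 133 mm high, clamped across the rails, with a sprung rubber pad 56 wide, 36 mm high. It does NOT follow the stop: the pad's free face is anywhere from 30 mm before to 30 mm beyond this point (case centre at track x = 40 to 100 mm at first touch). Find it by feel or sight.
- pad (a joint): How far the end stop's sprung pad is pressed in, m: 0 = free, 0.020 = bottomed. It moves along the track's x; it pushes back with 2.4 N at first touch, growing by 0.6 N per mm (8.4 N at 10 mm), and springs out again when let go.
- case_centre (a point): Centre of the white sample case, 150 long (x) x 84 wide (y) x 75 mm high, 0.4 to 0.8 kg, balanced under its handle; underside 37.5 mm below. x points to the end stop at the start, z up. Two ears stick out 12 mm sideways near its rear end (x = -73 to -49 mm, 20 to 28 mm above its underside). On the track it has 3 to 4 mm play sideways and under the lips, and rolls with under 1 N.
- case_handle (a point): Middle of the case's handle: a level grey bar 108 mm long (along the case's x), 16 mm wide (y) and 16 mm high, its centre 107 mm above the case's underside and 69.5 mm above case_centre. 24 mm of air between bar and lid; two end posts leave 80 mm free between them. Same axes as case_centre.
- tray: Loading tray, grey plate 200 x 134 mm; origin on the bench under its centre; x along its length, z up. Its floor is 10 mm above the bench. Four white guides (one in the middle of each side), up to 36 mm above the bench, flared outward at the top, enclose 160 (x) x 94 mm (y) for the case's 150 x 84 mm, either way round. When seated, case_centre lies 47.5 mm above the bench.
- bottle: Amber glass bottle, 68 mm across, 170 mm high, standing on the bench; origin: centre of its underside. Leave it alone.
- jar: White jar, 64 mm across, 85 mm high, standing on the bench; origin: centre of its underside. Leave it alone.
- wipes: Plain carton, 130 x 90 x 70 mm, lying on the bench; origin: centre of its underside. Leave it alone.
Things that resemble listed ones, but are neither listed nor needed, are in the scene too. What is shaped like the part that bears case_centre but blue, green or yellow is not meant.

How it is judged (in metres and radians):
On the way, in this order (a step that is already met when the one before it is completed fails the run):
1. the case, on the rollers, holds the end stop's pad pressed in by more than 4 mm for 0.3 s (value of joint pad above 0.004 m and x of case_centre in the frame of track above 0.035 m and z of case_centre in the frame of track below 0.106 m and angle between case_centre's own z axis and vertical below 0.12 rad), for 0.3 s.
2. the case is lifted more than 40 mm off the rollers (z of case_centre in the frame of track above 0.14 m), for 0.1 s.
At the end, for the whole second after the job is handed in: The case stands upright (within 0.06 rad) and at rest on the tray's floor inside its guides: its centre within 13 mm of the tray's centre line and 43 to 52 mm above the bench, lengthways along the tray (within 0.2 rad, either way round), with the end stop's pad out again (horizontal distance between case_centre and tray below 0.013 m and z of case_centre in the frame of tray between 0.043 and 0.052 m and angle between case_centre's own z axis and vertical below 0.06 rad and angle between the x axis of case_centre and the x axis of tray, either way round below 0.2 rad and value of joint pad below 0.003 m and linear speed of case below 0.02 m/s); the robot touches nothing.
It fails at once if the end stop's pad is driven in more than 18 mm (value of joint pad above 0.018 m).
It fails at once if the case is tipped more than 0.6 rad (angle between case_centre's own z axis and vertical above 0.6 rad).
It fails at once if the bottle is moved (distance of bottle from where it was at the start of the episode above 0.025 m).
It fails at once if the jar is moved (distance of jar from where it was at the start of the episode above 0.025 m).
It fails at once if the carton is moved (distance of wipes from where it was at the start of the episode above 0.025 m).
It also fails if it takes over 45 s, if anything falls off the work surface, if the arm or the gripper's body presses on something with over 40 N, if the wrist force passes 120 N, or if a joint passes its speed limit or range.

## Robot

A 7-joint arm with a two-finger parallel gripper is mounted at the origin on the work surface. World frame = base frame: x ahead of the robot, y to its left, z up, the work surface at z = 0. Lengths are in m, angles in degrees, forces in N, time in s.
With the tool pointing down it reaches from about 0.425 to 0.825 m from the base axis. Payload 3.6 kg.
Tool frame: the origin (TCP) lies where the fingers leave the gripper's body, on its centre line; the fingertips stand 73 mm ahead of it and the grasp point (between the pads) lies 54 mm ahead of it; x points along the fingers, z is the direction in which the jaws open and shut, and the axes are right-handed (so a half turn about x gives the same grasp; the last joint's range is limited). The gripper opens to 85 mm and grips with 20 to 120 N. Pads are 22 mm wide; open, the fingers measure 114 mm over their backs; the gripper's body (76 mm by 85 mm) begins 54 mm behind the grasp point. The pads swing forward as they close: fully open they stand 13 mm farther back than shut.
Start: joints at [-68.898, 35.231, -0.722, 81.555, 0.464, 63.22, -2.315], TCP at [0.25, 0.6, 0.304] pointing down, gripper open.
Joint ranges: [-178.69, 178.69], [-17.37, 117.87], [-77.05, 75.6], [15.02, 138.74], [-78.02, 258.01], [0.78, 113.62], [-162.83, 162.83]. Speed limits (degrees/s): [159.86, 159.86, 180, 180, 180, 180, 180].

## Interface

Orientations are given as [roll, pitch, yaw] about the fixed x, y, z axes, in that order (R = Rz(yaw) Ry(pitch) Rx(roll)).
In Python, from plant import * gives the robot as it stands. Calls block until the motion is done:
- move_ptp(position, orientation): joint-space move of the TCP to a pose.
- line_to(position, orientation=None, feed=0.15): straight line of the TCP; orientation=None keeps the orientation; feed is the mean speed in m/s.
- goto_joints(angles): joint-space move.
- gripper_to(opening, newtons=None): finger opening in m; newtons is the grip in N (None keeps the last); returns when the fingers have stopped.
- pause(seconds).
- solve_ik(position, orientation): joint angles nearest the present ones, or None.
- observe(): the state.
- capture(name): name is "scene" or "top" or "wrist"; returns (picture, depth): 480x640x3 uint8, red, green, blue; 480x640 float32, m along the optical axis (not along the pixel's ray), 0 where there is no reading.
- calibration(name): a dict with "fx", "fy", "cx", "cy" (pixels), "dist_coeffs" ([k1, k2, p1, p2, k3] as OpenCV has them; the pictures are not rectified), "R" (3x3) and "t" (3): a world point X has camera coordinates R X + t. Camera axes: x right, y down, z forward; pixel columns grow to the right and rows downward; lengths in m; the calibration is good to about 2 mm. A picture is of the moment at which its call begins: read the wrist's pose just before it. calibration takes no time and is no camera call; for the wrist camera it gives the pose at the moment of the call.
A pose or a line that the arm cannot do raises IKError and nothing moves.
- close_job(): hands the job in, once; it reports no verdict.
The state is a dict: "time_s": time; "joint_pos": joint angles; "joint_vel": joint speeds; "effort": joint torques, N m; "tcp_pos": TCP position; "tcp_rot": TCP orientation; "contact_force": force on the tool from outside, world axes, zero at the start; "moment": the same for the moment, N m; "gripper_width": finger opening in m.
Only numpy, scipy, OpenCV 4.12 (cv2) and the standard library are available. Lean on these libraries where they do the work, as an engineer would, in place of code of your own. Each camera call takes 0.05 s, during which the arm holds its last target.

## Working session

There is one attempt and no reset: what is moved stays moved. The work goes in short steps, each a Python script; the robot and the scene stay as the last script left them, time stands still between calls to the robot, and variables do not carry over. Pictures are saved under pics/ and viewed, and the job is handed in when it is done.

```bash
ls; mkdir -p pics; python3 - <<'E'
from plant import *
import cv2,numpy as np
for n in ["scene","top"]:
    p,d=capture(n); cv2.imwrite(f"pics/{n}0.png",p[:,:,::-1]); np.save(f"pics/{n}0_d.npy",d); np.save(f"pics/{n}0_p.npy",p)
    print(n,calibration(n))
s=observe(); print(s)
E
```

```text
pics
scene {'fx': 509.79272983222353, 'fy': 509.79272983222353, 'cx': 331.40549756105827, 'cy': 246.8984108064238, 'dist_coeffs': array([-0.02951728,  0.        ,  0.        ,  0.        ,  0.        ]), 'R': array([[-0.68558335,  0.72781271,  0.01625236],
       [ 0.56184463,  0.54317774, -0.62392993],
       [-0.46293205, -0.41862467, -0.78131127]]), 't': array([ 0.32097445, -0.19103657,  1.6749018 ])}
top {'fx': 455.6251927602891, 'fy': 455.6251927602891, 'cx': 320.2690980888224, 'cy': 241.73964999097907, 'dist_coeffs': array([-0.03694762,  0.        ,  0.        ,  0.        ,  0.        ]), 'R': array([[ 0.02062678, -0.99978561, -0.00180842],
       [-0.99600955, -0.02039171, -0.08688592],
       [ 0.08683042,  0.00359338, -0.99621663]]), 't': array([0.0014625 , 0.47553294, 1.3721262 ])}
{'time_s': 0.1, 'joint_pos': array([-68.8960749 ,  35.28466597,  -0.7240173 ,  81.63340013,
         0.46496262,  63.22247474,  -2.31260035]), 'joint_vel': array([ 0.02048727, -0.13203389,  0.07313523, -0.24870154, -0.04027801,
        0.08717426, -0.03622393]), 'effort': array([ 8.49349763e-04, -4.70385718e+01,  2.60158796e-01, -1.71572828e+01,
        1.01339907e-02,  5.78919804e-03,  6.05319357e-06]), 'tcp_pos': array([0.24979903, 0.59949894, 0.30283563]), 'tcp_rot': array([-179.19320261,   89.86234345, -111.80822502]), 'contact_force': array([-1.04536424,  0.25791687,  0.61908319]), 'moment': array([ 0.00953096, -0.02026392,  0.06500276]), 'gripper_width': 0.08545698857938179}
```

View pics/scene0.png

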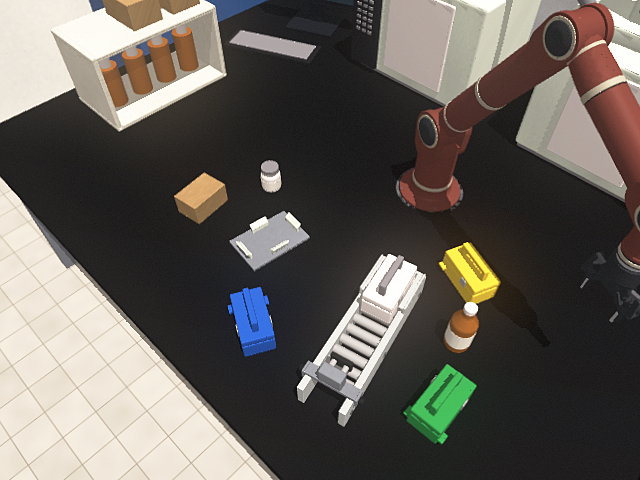

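View pics/top0.png

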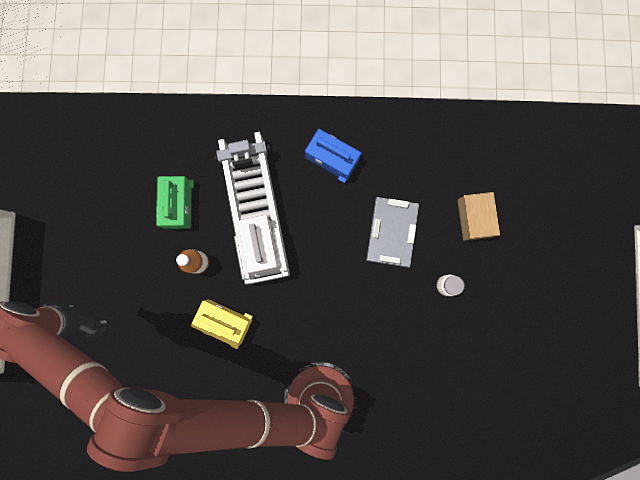

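The scene view shows the white case at the near end of the track (about 390,285) and the stop at about (335,375). In the top view the case is at about (258,245), the stop at (240,150), the tray at (393,232), the bottle at (190,261), the jar at (450,286) and the carton at (479,216). Next I'll measure from the depth.

```bash
cat > h.py <<'E'
import numpy as np,cv2
def cloud(d,c):
    K=np.array([[c["fx"],0,c["cx"]],[0,c["fy"],c["cy"]],[0,0,1]])
    v,u=np.mgrid[0:480,0:640]
    p=np.stack([u.ravel(),v.ravel()],1).astype(np.float64)[:,None]
    n=cv2.undistortPoints(p,K,np.array(c["dist_coeffs"]))[:,0]
    z=d.ravel()[:,None]
    X=np.hstack([n*z,z])
    return ((X-c["t"])@c["R"]).reshape(480,640,3)
def ray(uv,c,h):
    K=np.array([[c["fx"],0,c["cx"]],[0,c["fy"],c["cy"]],[0,0,1]])
    n=cv2.undistortPoints(np.array(uv,float).reshape(-1,1,2),K,np.array(c["dist_coeffs"]))[:,0]
    d=np.hstack([n,np.ones((len(n),1))])@c["R"]; o=-c["R"].T@c["t"]
    return o+d*((h-o[2])/d[:,2])[:,None]
E
python3 - <<'E'
from plant import *
from h import *
im=[]
for n in ["top","scene"]:
    d=np.load(f"pics/{n}0_d.npy");p=np.load(f"pics/{n}0_p.npy");c=calibration(n);C=cloud(d,c)
    np.save(f"pics/{n}0_C.npy",C)
    h=C[:,:,2]
    def rect(name,box,lo,hi,col=None):
        u0,v0,u1,v1=box
        m=np.zeros((480,640),bool);m[v0:v1,u0:u1]=1
        m&=(h>lo)&(h<hi)
        if col is not None:m&=col
        P=C[m]
        r=cv2.minAreaRect((P[:,:2]*1000).astype(np.float32))
        print(n,name,m.sum(),"med",P.mean(0).round(4),"zmed",np.median(P[:,2]).round(4),"rect",np.round(r[0],1),np.round(r[1],1),round(r[2],2))
    if n=="top":
        tr=(365,190,425,270);tk=(210,125,295,290)
        rect("bench",(300,250,350,290),-.1,.1)
        rect("bottle",(170,245,212,278),.02,.3)
        rect("jar",(430,265,470,300),.02,.2);rect("carton",(450,185,505,245),.02,.2)
        rect("yellow",(185,290,258,352),.02,.2);rect("blue",(300,120,365,188),.02,.2);rect("green",(150,170,200,235),.02,.2)
    else:
        tr=(225,208,315,272);tk=(290,240,430,430)
    rect("tray",tr,.004,.05); rect("trayguide",tr,.028,.05)
    rect("handle",tk,.165,.19); rect("lid",tk,.125,.145); rect("stop",tk,.122,.145,np.arange(480)[:,None]<200 if n=="top" else np.arange(480)[:,None]>350)
    rect("rails",tk,.068,.105);rect("all",tk,.03,.2)
E
python3 -c "
import cv2
i=cv2.imread('pics/top0.png');cv2.imwrite('pics/topz.png',cv2.resize(i[120:300,140:440],None,fx=2.6,fy=2.6,interpolation=2))
i=cv2.imread('pics/scene0.png');cv2.imwrite('pics/scz.png',cv2.resize(i[200:440,220:500],None,fx=2.5,fy=2.5,interpolation=2))"
```

```text
top bench 1989 med [ 0.3915 -0.0036 -0.0007] zmed -0.0008 rect [391.9  -3.6] [120.9 152.1] 1.19
top bottle 603 med [0.405  0.3757 0.1129] zmed 0.1151 rect [406.4 385.6] [64.9 67.1] 81.13
top jar 455 med [ 0.3518 -0.3713  0.0728] zmed 0.0824 rect [ 351.7 -376.2] [60.4 60.5] 3.42
top carton 1555 med [ 0.5602 -0.4612  0.0649] zmed 0.0682 rect [ 562.9 -467.5] [130.9  94.6] 7.67
top yellow 1720 med [0.2288 0.2934 0.0759] zmed 0.0743 rect [227.  300.2] [152.8 108.9] 66.48
top blue 1606 med [ 0.7354 -0.0204  0.0751] zmed 0.0739 rect [742.8 -20.5] [150.2 108.4] 61.31
top green 1645 med [0.5815 0.4511 0.0734] zmed 0.0738 rect [585.  454.7] [148.9  94.7] 1.76
top tray 2818 med [ 0.5139 -0.2126  0.0124] zmed 0.0097 rect [ 521.2 -219.1] [181.9 245.5] 89.78
top trayguide 294 med [ 0.5157 -0.215   0.0334] zmed 0.033 rect [ 514.1 -213. ] [125.5 191.4] 81.99
top handle 246 med [0.4577 0.1883 0.1755] zmed 0.1757 rect [457.5 189.1] [107.3  17.1] 13.26
top lid 1576 med [0.497  0.1963 0.1353] zmed 0.1356 rect [566.9 214.4] [374.4  89.2] 12.94
top stop 274 med [0.725  0.2494 0.1297] zmed 0.1301 rect [719
[... 179 characters left out ...]
571.5 215.4] [438.3 171.6] 12.69
scene tray 2928 med [ 0.5137 -0.2123  0.013 ] zmed 0.0109 rect [ 511.6 -220.8] [247.2 276.6] 44.48
scene trayguide 293 med [ 0.5034 -0.2221  0.0341] zmed 0.0342 rect [ 511.  -213.9] [128.2 191.3] 82.87
scene handle 271 med [0.4605 0.1897 0.1759] zmed 0.1764 rect [456.7 187.8] [109.   16.8] 12.94
scene lid 1858 med [0.5258 0.2064 0.1354] zmed 0.136 rect [566.6 211.8] [382.3  90. ] 12.36
scene stop 494 med [0.7274 0.25   0.1301] zmed 0.1311 rect [720.5 247.6] [65.9 60.1] 12.96
scene rails 3692 med [0.6104 0.2527 0.0823] zmed 0.0776 rect [575.3 220. ] [442.  304.5] 37.06
scene all 8849 med [0.5891 0.2371 0.0913] zmed 0.0782 rect [578.9 219.6] [446.  304.2] 38.27
```

View pics/topz.png

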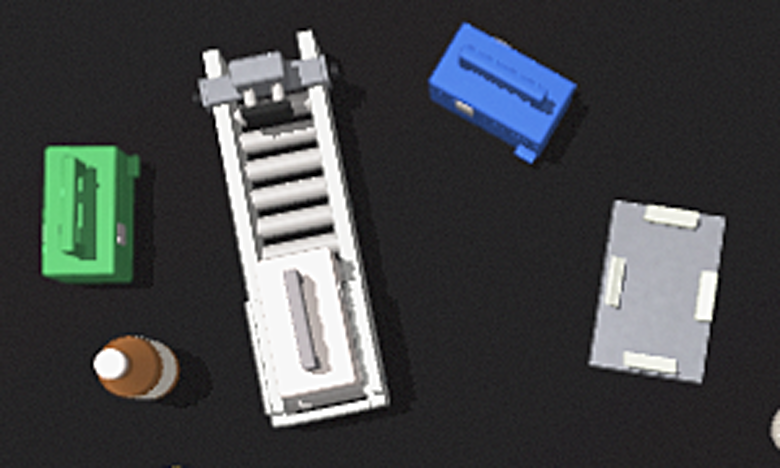

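View pics/scz.png

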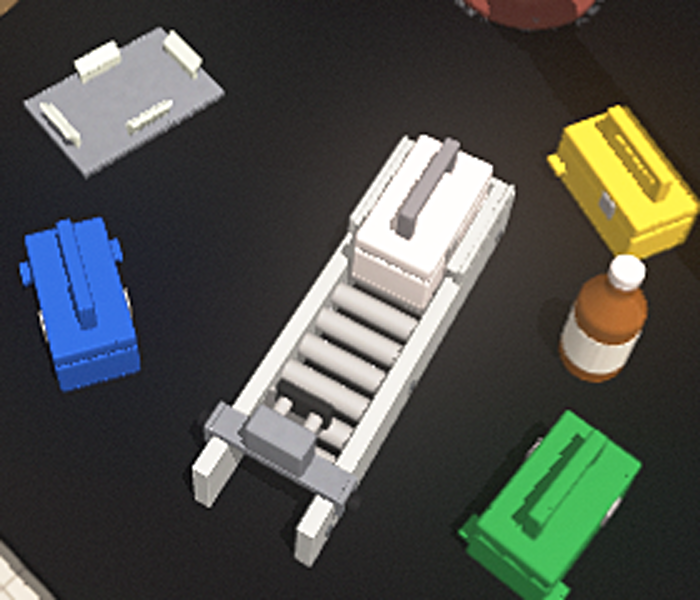

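The zooms show the empty rollers between the case and the stop. The pad is dark, on the near side of the stop block. Next I'll refine the tray and track poses with colour masks and rays.

```bash
python3 - <<'E'
from plant import *
from h import *
for n,tr,tk in [("top",(360,185,430,275),(205,122,300,292)),("scene",(222,205,318,275),(285,235,435,435))]:
    p=np.load(f"pics/{n}0_p.npy");c=calibration(n);C=np.load(f"pics/{n}0_C.npy")
    g=p.min(2)>70
    m=np.zeros((480,640),np.uint8);u0,v0,u1,v1=tr
    m[v0:v1,u0:u1]=g[v0:v1,u0:u1]
    # tray plate: outline
    m2=m.copy()
    if n=="scene": m2[C[:,:,2]>.02]=0
    ct=max(cv2.findContours(m2,cv2.RETR_EXTERNAL,cv2.CHAIN_APPROX_NONE)[0],key=cv2.contourArea)
    P=ray(ct[:,0],c,.010)[:,:2]*1000
    r=cv2.minAreaRect(P.astype(np.float32));print(n,"tray",np.round(r[0],1),np.round(r[1],1),round(r[2],2))
    # guides tops
    k=cv2.connectedComponentsWithStats(((m>0)&(C[:,:,2]>.024)).astype(np.uint8))
    for i in range(1,k[0]):
        if k[2][i,4]>20: print("  guide",np.round(C[k[1]==i].mean(0)*1000,1),k[2][i,4])
    # track section in rail band, aligned axes
    y=np.radians(12.8);u=np.array([np.cos(y),np.sin(y)]);w=np.array([-u[1],u[0]]);o=np.array([.457,.1885])
    u0,v0,u1,v1=tk;D=C[v0:v1,u0:u1].reshape(-1,3);a=(D[:,:2]-o)@u;b=(D[:,:2]-o)@w;z=D[:,2]
    if n=="scene":
        q=(z>.07)&(z<.085)&(abs(b)<.09)
    else: q=(z>.07)&(z<.085)
    for A in np.arange(-.08,.34,.04):
        s=q&(abs(a-A)<.01)
        l=s&(b>.03);rr=s&(b<-.03)
        if l.sum()>3 and rr.sum()>3: print("  a",round(A,2),"left",np.round([b[l].min(),b[l].max()],4),"right",np.round([b[rr].min(),b[rr].max()],4),)
    for nm,lo,hi in [("lip",.093,.104),("rail",.07,.081),("stop",.122,.14),("any",.02,.2)]:
        s=(z>lo)&(z<hi)&(abs(b)<.075)&(abs(b)>.044 if nm in("lip","rail") else True)
        if nm=="stop": s&=(a>.15)
        print("  ",nm,np.round(np.percentile(a[s],[0,1,50,99,100]),4))
    s=(z>.125)&(z<.145)&(a<.1); r=cv2.minAreaRect((D[s][:,:2]*1000).astype(np.float32));print("  lid",r)
    s=(abs(b)<.03)&(a>.09); 
    for A in np.arange(.1,.3,.01):
        t=s&(abs(a-A)<.005); print("   ",round(A,2),t.sum(),np.round(np.percentile(z[t],[5,50,95]),3) if t.sum() else "")
E
```

```text
top tray [ 513.2 -211.3] [136.9 203.2] 82.07
  guide [ 600.9 -224.7   32.2] 104
  guide [ 517.5 -153.7   64.9] 83
  guide [ 504.  -264.1   45.6] 98
  guide [ 426.1 -197.1   46. ] 95
  a -0.08 left [0.0308 0.064 ] right [-0.0647 -0.038 ]
  a 0.04 left [0.0526 0.0628] right [-0.0649 -0.0483]
  a 0.08 left [0.0462 0.0644] right [-0.0648 -0.0468]
  a 0.12 left [0.0464 0.0646] right [-0.0649 -0.0469]
  a 0.16 left [0.0459 0.0642] right [-0.0647 -0.0466]
  a 0.2 left [0.0467 0.0647] right [-0.0647 -0.0466]
  a 0.24 left [0.0468 0.0648] right [-0.0641 -0.0471]
  a 0.28 left [0.0302 0.0863] right [-0.0852 -0.0304]
  a 0.32 left [0.0474 0.0649] right [-0.0641 -0.0461]
   lip [-0.0862 -0.0853 -0.0254  0.0385  0.2792]
   rail [-0.1013 -0.0991  0.165   0.3332  0.3369]
   stop [0.2388 0.2394 0.2801 0.2994 0.3002]
   any [-0.1015 -0.099   0.0929  0.3235  0.3369]
  lid ((457.9308166503906, 189.31832885742188), (150.51596069335938, 89.21044921875), 13.052973747253418)
    0.1 59 [0.054 0.059 0.064]
    0.11 4 [0.01  0.051 0.056]
    0.12 131 [-0.005  0.052  0.064]
    0.13 65 [0.057 0.061 0.066]
   
[... 1424 characters left out ...]
), 13.924237251281738)
    0.1 123 [0.049 0.057 0.064]
    0.11 23 [-0.003 -0.001  0.05 ]
    0.12 103 [-0.002  0.058  0.065]
    0.13 114 [0.051 0.06  0.064]
    0.14 51 [0.048 0.054 0.06 ]
    0.15 89 [-0.004  0.001  0.062]
    0.16 100 [0.004 0.061 0.065]
    0.17 111 [0.048 0.056 0.062]
    0.18 18 [-0.003  0.026  0.058]
    0.19 106 [-0.002  0.061  0.064]
    0.2 126 [0.052 0.059 0.063]
    0.21 9 [0.05  0.055 0.059]
    0.22 31 [-0.004  0.002  0.06 ]
    0.23 38 [-0.002  0.058  0.065]
    0.24 122 [0.052 0.124 0.128]
    0.25 168 [0.093 0.115 0.127]
    0.26 54 [0.06  0.114 0.117]
    0.27 75 [-0.004  0.003  0.133]
    0.28 228 [-0.003  0.115  0.135]
    0.29 226 [-0.004  0.129  0.135]
```

```bash
cat >> h.py <<'E'
Y=12.8;U=np.array([np.cos(np.radians(Y)),np.sin(np.radians(Y)),0]);H0=np.array([.457,.1885,0])
E
python3 - <<'E'
from plant import *
from h import *
for nm,p,ya in [("trk",[.457,.1885,.30],102.8),("trk",[.457,.1885,.30],-77.2),("end",(H0+U*.173+[0,0,.40]).tolist(),102.8),("tray",[.5125,-.2115,.171],82),("tray",[.5125,-.2115,.171],-98)]:
    q=solve_ik(p,[0,90,ya]); print(nm,ya,None if q is None else np.round(q,1))
E
```

```text
trk 102.8 [-21.3  21.8  -5.  107.    2.4  51.3  75.3]
trk -77.2 [-51.7  25.4  38.8 107.8 -19.6  53.5 -80.9]
end 102.8 [-18.9  33.4  -5.5  69.3   3.1  77.4  78.6]
tray 82 [ 18.1  36.4   3.1 106.   -3.   37.7 105.1]
tray -98 [  2.9  39.   27.4 106.5 -26.3  40.9 -52.6]
```

```bash
python3 - <<'E'
from plant import *
from h import *
O=[0,90,102.8]
s=observe();p=s["tcp_pos"]
line_to([p[0],p[1],.36],feed=.25)
move_ptp([.457,.1885,.32],O)
s=observe();print(s["time_s"],s["tcp_pos"].round(4),s["tcp_rot"].round(2),s["contact_force"].round(2))
c=calibration("wrist");p,d=capture("wrist");cv2.imwrite("pics/w1.png",p[:,:,::-1])
C=cloud(d,c);m=(C[:,:,2]>.165)&(C[:,:,2]<.185);m&=np.hypot(C[:,:,0]-.457,C[:,:,1]-.1885)<.09
P=C[m];print(m.sum(),P.mean(0),cv2.minAreaRect((P[:,:2]*1000).astype(np.float32)))
E
```

```text
2.1667 [0.4568 0.1896 0.3198] [ 17.48  89.96 120.38] [-0.07  1.   -0.12]
5186 [0.45227177 0.18701761 0.17688373] ((456.5205078125, 187.87074279785156), (107.63050842285156, 15.70876407623291), 13.23608112335205)
```

View pics/w1.png

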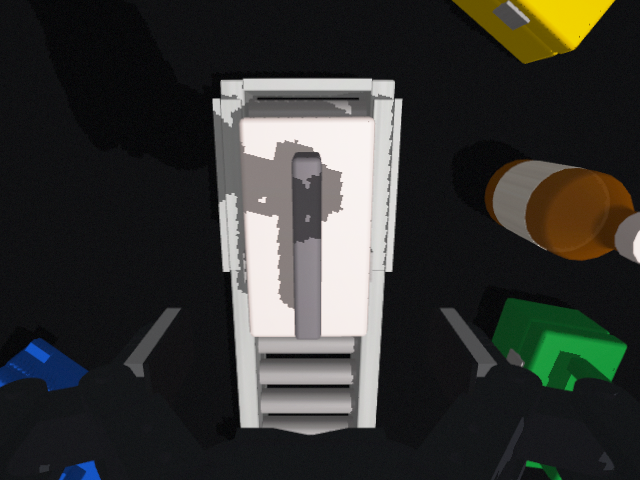

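The wrist picture shows the bar of the handle centred between the fingers (about 307,245), square to the jaws. It agrees with the overhead measurement to 1 mm. Next: grasp.

```bash
python3 - <<'E'
from plant import *
from h import *
O=[0,90,102.9]
f0=observe()["contact_force"]
line_to([.457,.1882,.226],O,feed=.12)
s=observe();print(s["time_s"],s["tcp_pos"].round(4),s["contact_force"].round(2))
w=gripper_to(0.0,50);pause(.2)
s=observe();print(s["time_s"],s["tcp_pos"].round(4),s["contact_force"].round(2),s["moment"].round(2),s["gripper_width"])
# start rolling
for a in (.03,.06):
    t=H0+U*a; line_to([t[0],t[1],.226],feed=.06)
    s=observe();print(a,s["time_s"],s["tcp_pos"].round(4),"along",(s["contact_force"]@U).round(2),s["contact_force"].round(2),s["gripper_width"])
E
```

```text
3.15 [0.4574 0.1885 0.2266] [ 1.31 -1.    0.09]
3.9917 [0.4572 0.1882 0.2263] [ 0.18 -0.33  3.13] [-0.14  0.11  0.07] 0.015154496272437154
0.03 4.6417 [0.4873 0.1951 0.2263] along 0.95 [ 1.17 -0.88  5.77] 0.015362627767066787
0.06 5.2917 [0.5164 0.2017 0.2263] along 0.48 [ 0.81 -1.4   5.32] 0.015214215294254861
```

```bash
python3 - <<'E'
from plant import *
from h import *
def st(a):
    s=observe();print(a,s["time_s"],"act",((s["tcp_pos"]-H0)@U).round(4),"along",(s["contact_force"]@U).round(2),s["contact_force"].round(2));return s["contact_force"]@U
def go(a,f=.06):
    t=H0+U*a; line_to([t[0],t[1],.226],feed=f)
go(.11);st(.11)
go(.15);st(.15)
for a in np.arange(.154,.180,.003):
    go(a,.03);pause(.1); F=st(a)
    if F<-5.5: break
E
```

```text
0.11 6.275 act 0.1107 along 0.2 [ 0.54 -1.46  5.68]
0.15 7.0917 act 0.1507 along 0.52 [ 0.74 -0.92  4.3 ]
0.154 7.475 act 0.1546 along 0.39 [ 0.54 -0.58  5.72]
0.157 7.825 act 0.1576 along 0.57 [ 0.95 -1.61  4.73]
0.16 8.175 act 0.1606 along 0.13 [ 0.54 -1.8   4.81]
0.163 8.525 act 0.163 along -1.62 [-1.55 -0.48  5.54]
0.166 8.875 act 0.1651 along -3.42 [-3.04 -2.07  6.56]
0.169 9.225 act 0.1676 along -5.09 [-4.72 -2.19  8.99]
0.17200000000000001 9.575 act 0.17 along -5.73 [-5.05 -3.64  9.63]
```

```bash
python3 - <<'E'
from plant import *
from h import *
def st(a):
    s=observe();print(a,s["time_s"],"act",((s["tcp_pos"]-H0)@U).round(4),s["tcp_pos"].round(4),"along",(s["contact_force"]@U).round(2),s["contact_force"].round(2))
t=H0+U*.1755; line_to([t[0],t[1],.226],feed=.02);pause(.4);st(1);pause(.4);st(2)
p,d=capture("scene");cv2.imwrite("pics/s2.png",cv2.resize(p[200:440,220:500,::-1],None,fx=2.5,fy=2.5,interpolation=2))
p,d=capture("wrist");cv2.imwrite("pics/w2.png",p[:,:,::-1])
E
```

```text
1 10.3 act 0.1729 [0.6256 0.2268 0.2263] along -6.8 [-6.39 -2.56  9.7 ]
2 10.7 act 0.1729 [0.6256 0.2267 0.2264] along -7.23 [-6.55 -3.84 10.76]
```

View pics/s2.png

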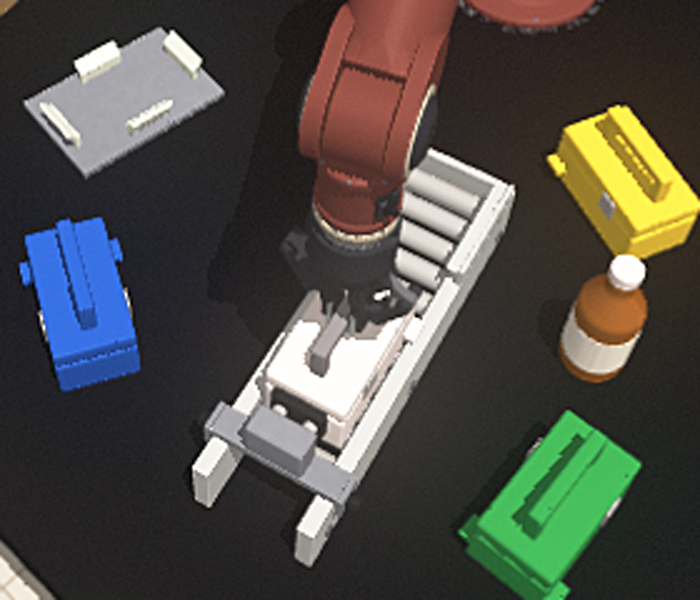

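View pics/w2.png

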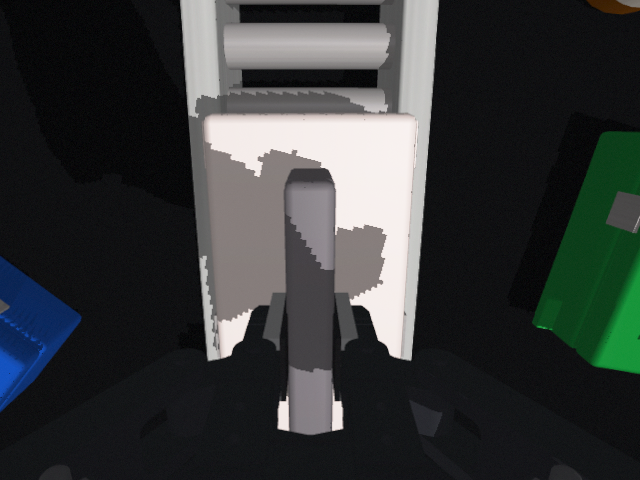

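Both views show the case level on the rollers against the pad. The force along the track is about 7.7 N net, which means the pad is in about 9 mm. Next: back off, lift and carry.

```bash
python3 - <<'E'
from plant import *
from h import *
def st(a):
    s=observe();print(a,s["time_s"],s["tcp_pos"].round(4),s["tcp_rot"].round(2),s["contact_force"].round(2),s["moment"].round(2),s["gripper_width"].round(4))
O=[0,90,102.9]
gripper_to(0,80)
t=H0+U*.148; line_to([t[0],t[1],.226],feed=.05);st("back")
line_to([t[0],t[1],.25],feed=.06);st("lift")
line_to([t[0],t[1],.38],feed=.15);pause(.2);st("up")
line_to([.5125,-.2115,.38],[0,90,82],feed=.2);pause(.2);st("over")
c=calibration("wrist");p,d=capture("wrist");cv2.imwrite("pics/w3.png",p[:,:,::-1]);np.save("pics/w3.npy",d)
C=cloud(d,c);z=C[:,:,2]
Q=C[:,:,:2]-np.array([.5125,-.2115])
near=np.hypot(Q[:,:,0],Q[:,:,1])<.13
m=near&(z>.275)&(z<.31);P=C[m];print("lid",m.sum(),np.median(z[m]))
r=cv2.minAreaRect((P[:,:2]*1000).astype(np.float32));print(r)
print("lid plane",np.linalg.lstsq(np.c_[P[:,:2],np.ones(len(P))],P[:,2],rcond=None)[0])
c=calibration("top");p,d=capture("top");cv2.imwrite("pics/t3.png",p[:,:,::-1])
E
```

```text
Traceback (most recent call last):
AttributeError: 'float' object has no attribute 'round'
```

The script stopped on a print error after the back-off, with no harm done. Continuing with the lift.

```bash
cat >> h.py <<'E'
def st(a,s):
    print(a,s["time_s"],s["tcp_pos"].round(4),s["tcp_rot"].round(2),s["contact_force"].round(2),s["moment"].round(2),round(s["gripper_width"],4))
E
python3 - <<'E'
from plant import *
from h import *
O=[0,90,102.9]
st("back",observe())
t=H0+U*.148
line_to([t[0],t[1],.25],feed=.06);st("lift",observe())
line_to([t[0],t[1],.38],feed=.15);pause(.2);st("up",observe())
line_to([.5125,-.2115,.38],[0,90,82],feed=.2);pause(.2);st("over",observe())
c=calibration("wrist");p,d=capture("wrist");cv2.imwrite("pics/w3.png",p[:,:,::-1]);np.save("pics/w3.npy",d)
C=cloud(d,c);z=C[:,:,2]
Q=C[:,:,:2]-np.array([.5125,-.2115])
near=np.hypot(Q[:,:,0],Q[:,:,1])<.13
m=near&(z>.275)&(z<.31);P=C[m];print("lid",m.sum(),np.median(z[m]))
print(cv2.minAreaRect((P[:,:2]*1000).astype(np.float32)))
print("lid plane",np.linalg.lstsq(np.c_[P[:,:2],np.ones(len(P))],P[:,2],rcond=None)[0])
c=calibration("top");p,d=capture("top");cv2.imwrite("pics/t3.png",p[:,:,::-1])
E
```

```text
back 11.7167 [0.6013 0.2212 0.2265] [-94.51  89.99   8.37] [-0.22 -1.08  6.13] [-0.29 -0.01 -0.01] 0.0146
lift 12.2667 [0.601  0.2213 0.2497] [  85.42   89.96 -171.68] [ 0.13  0.09 -5.51] [ 0.02 -0.01 -0.  ] 0.0141
up 13.4833 [0.6011 0.2212 0.3788] [  99.35   89.87 -157.75] [ 0.81 -0.59 -6.2 ] [-0.   -0.04 -0.  ] 0.014
over 16.0417 [ 0.5127 -0.211   0.38  ] [ 24.36  89.99 106.42] [-0.02  0.49 -5.68] [-0.01 -0.    0.01] 0.0142
lid 35515 0.2906589261339285
((510.72967529296875, -210.00668334960938), (89.05718994140625, 146.82937622070312), 82.06063079833984)
lid plane [-0.00245789  0.00103345  0.29198776]
```

View pics/w3.png

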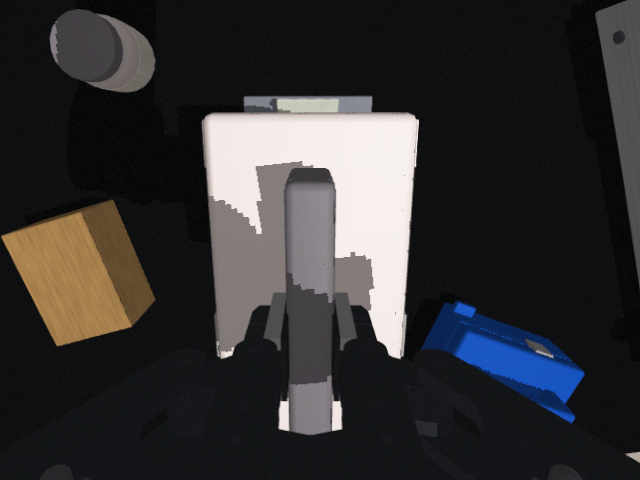

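View pics/t3.png

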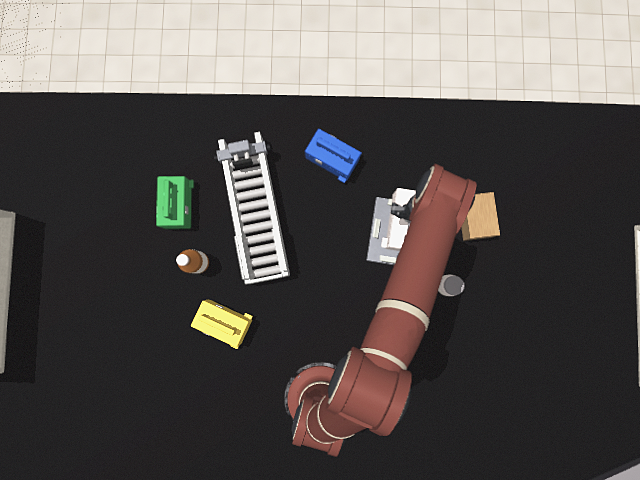

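The case hangs level (lid tilt about 0.1°) and in line with the tray, with its centre over the tray to about 2 mm. The bottle, jar and carton haven't been touched. Next I'll lower it and watch the force.

```bash
python3 - <<'E'
from plant import *
from h import *
x,y=.5128,-.2118
line_to([x,y,.24],feed=.15);st("a",observe())
line_to([x,y,.205],feed=.06);pause(.1);st("b",observe())
for z in (.197,.189,.182,.178,.176,.1745,.1735,.1725,.1715):
    line_to([x,y,z],feed=.04);pause(.08);s=observe();st(z,s)
    if s["contact_force"][2]>-1: break
    if np.hypot(*s["contact_force"][:2])>6: break
p,d=capture("scene");cv2.imwrite("pics/s4.png",cv2.resize(p[150:350,180:420,::-1],None,fx=3,fy=3,interpolation=2))
E
```

```text
a 17.225 [ 0.5135 -0.2122  0.241 ] [-103.99   89.86  -21.99] [ 0.76 -0.48 -5.53] [-0.02 -0.03  0.04] 0.0144
b 18.0583 [ 0.5131 -0.212   0.2054] [-106.24   89.93  -24.24] [-0.08  1.2  -5.82] [-0.03 -0.04 -0.04] 0.0143
0.197 18.4917 [ 0.5128 -0.2118  0.1969] [ 163.01   90.   -114.99] [ 0.74 -0.01 -5.28] [-0.    0.02  0.04] 0.0143
0.189 18.925 [ 0.5128 -0.2118  0.1889] [ 94.91  89.99 176.91] [ 0.64 -0.74 -6.51] [-0.01 -0.    0.03] 0.0145
0.182 19.3333 [ 0.5128 -0.2118  0.1819] [ 82.8   89.99 164.8 ] [-0.32  0.21 -6.17] [-0.02 -0.02  0.01] 0.0144
0.178 19.6667 [ 0.5128 -0.2118  0.1779] [ 75.65  89.99 157.65] [ 0.26 -0.02 -5.31] [-0.03 -0.    0.  ] 0.0142
0.176 20.0 [ 0.5128 -0.2118  0.176 ] [-83.24  90.    -1.24] [-0.62 -0.44 -5.28] [-0.04 -0.04 -0.04] 0.0147
0.1745 20.3333 [ 0.5128 -0.2118  0.1745] [-109.02   90.    -27.02] [ 0.69 -0.53 -5.65] [ 0.01 -0.05 -0.01] 0.0145
0.1735 20.6667 [ 0.5128 -0.2117  0.1744] [-74.03  89.97   7.98] [-3.19  1.53  5.63] [ 0.34  0.6  -0.03] 0.0144
```

View pics/s4.png

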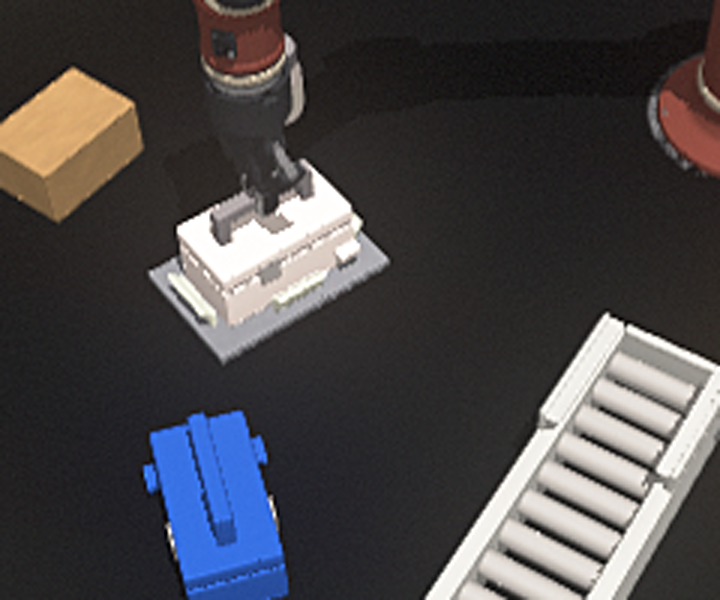

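The case is between the guides, and contact came at the expected height. Release, rise and check.

```bash
python3 - <<'E'
from plant import *
from h import *
gripper_to(.05);pause(.2)
s=observe();st("open",s)
line_to([.5128,-.2118,.30],feed=.12);pause(.2);st("up",observe())
c=calibration("wrist");p,d=capture("wrist");cv2.imwrite("pics/w5.png",p[:,:,::-1])
C=cloud(d,c);z=C[:,:,2]
near=np.hypot(C[:,:,0]-.5125,C[:,:,1]+.2115)<.13
for nm,lo,hi in(("lid",.07,.1),("handle",.115,.135)):
    m=near&(z>lo)&(z<hi);P=C[m];print(nm,m.sum(),np.median(z[m]),cv2.minAreaRect((P[:,:2]*1000).astype(np.float32)))
    print(np.linalg.lstsq(np.c_[P[:,:2],np.ones(len(P))],P[:,2],rcond=None)[0])
line_to([.45,-.10,.40],feed=.25)
for n in("scene","top"):
    p,d=capture(n);cv2.imwrite(f"pics/{n}5.png",p[:,:,::-1])
    c=calibration(n);C=cloud(d,c);z=C[:,:,2]
    near=np.hypot(C[:,:,0]-.5125,C[:,:,1]+.2115)<.13
    m=near&(z>.11)&(z<.135);P=C[m]
    if len(P):print(n,"handle",m.sum(),np.median(z[m]),cv2.minAreaRect((P[:,:2]*1000).astype(np.float32)))
st("end",observe())
E
```

```text
open 21.35 [ 0.5128 -0.2118  0.1734] [-117.35   90.    -35.35] [ 0.05 -0.4   1.09] [ 0.03 -0.   -0.03] 0.0502
up 22.7583 [ 0.5126 -0.2117  0.2993] [ 78.24  89.92 160.24] [ 1.07  0.06 -0.01] [-0.02 -0.01  0.02] 0.05
lid 18590 0.085187931744741 ((511.9760437011719, -211.31637573242188), (89.08631896972656, 149.0081329345703), 82.01004028320312)
[0.00063324 0.00017263 0.08478189]
handle 4073 0.1250581048016991 ((512.0746459960938, -211.36146545410156), (16.003402709960938, 107.3030776977539), 82.17389678955078)
[ 0.0030641  -0.00234019  0.12285706]
scene handle 266 0.12350728502058243 ((512.3984375, -212.00991821289062), (20.121047973632812, 108.47814178466797), 81.7750015258789)
end 23.7083 [ 0.4499 -0.1013  0.3988] [ 109.18   89.86 -168.96] [-0.65 -0.69 -0.4 ] [0.01 0.06 0.01] 0.0498
```

View pics/w5.png

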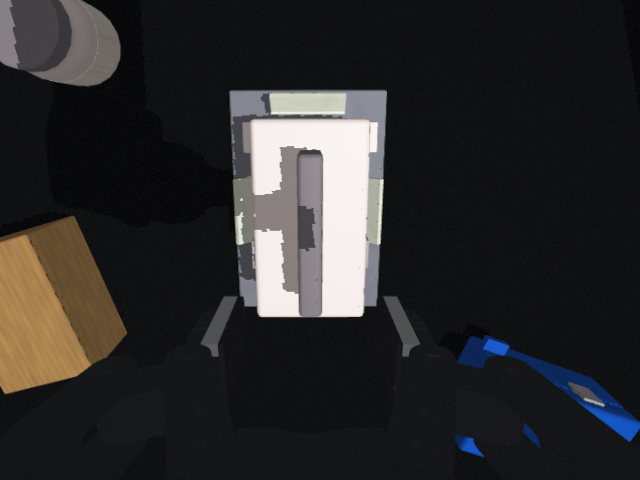

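View pics/scene5.png

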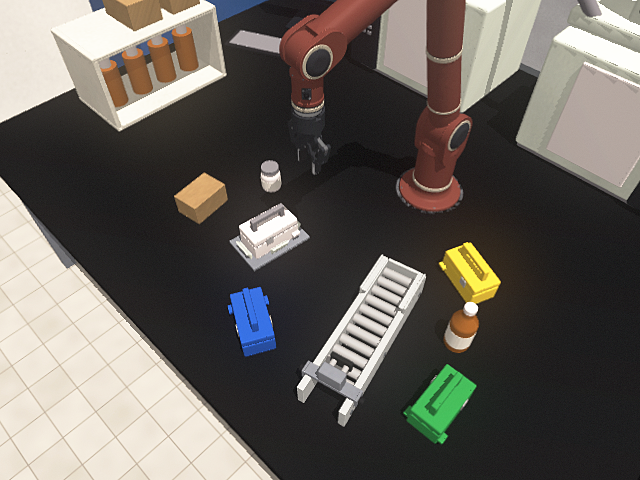

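The case sits level between all four guides: lid at 85 mm, centre within 1 mm of the tray centre. The pad is out again, the gripper is clear, and the other objects are where they were. Handing in.

```bash
python3 -c "
from plant import *
close_job()"
```

```text
the job is handed in; nothing more can be done
```

I rolled the case along the track by its handle into the sprung pad, then set it down in the loading tray and let go. The job was handed in at about 24 s of the 45 s allowed; no verdict is reported.

- **Pad:** the spring force was about 7.7 N and first touch was about 10 mm back. That puts the pad in about 9 to 10 mm, held for over 0.8 s and clear of the bottom of its travel. I then backed off before lifting.
- **Placing:** the wrist camera puts the handle and lid centre within 1 mm of the measured tray centre, and aligned in yaw to about 0.2°. The lid is level at 85 mm as expected, so the case is seated between all four guides.
- **Surroundings:** in the last scene picture the pad looks sprung out, and the bottle, jar and carton are where they stood. The gripper was clear of everything.

Only one check gave no result: in the last top view no handle points were found, probably because the arm hid the handle. The wrist and scene views agreed with each other. The pad depth was worked out from force and position, not read directly.

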